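# Put the laminating kit back on its outline pads

### The arm

A 6-joint arm with a two-finger parallel gripper is mounted at the origin on the work surface. World frame = base frame: x ahead of the robot, y to its left, z up, the work surface at z = 0. Lengths are in m, angles in rad, forces in N, time in s.
With the tool pointing down it reaches from about 0.3 to 0.875 m from the base axis. Payload 6.4 kg.
Tool frame: the origin (TCP) lies midway between the tips of the shut fingers; the grasp point (between the pads) lies 19 mm behind it; z points along the fingers, y is the direction in which the jaws open and shut (so a half turn about z gives the same grasp; the last joint's range is limited). The gripper opens to 85 mm and grips with 20 to 120 N. Pads are 22 mm wide; open, the fingers measure 114 mm over their backs; the gripper's body (76 mm by 85 mm) begins 54 mm behind the grasp point. The pads swing forward as they close: fully open they stand 13 mm farther back than shut.
Start: joints at [1.026, 0.181, 1.607, -0, 1.354, -0.206], TCP at [0.191, 0.542, 0.231] pointing down, gripper open.
Joint ranges: [-2.99, 2.99], [-0.89, 2.07], [0.3, 2.58], [-1.14, 4.28], [0, 2.63], [-3.12, 3.12]. Speed limits (rad/s): [2.57, 2.57, 3.01, 3.14, 3.14, 3.14].

### API

Orientations are given as a unit quaternion [w, x, y, z].
In Python, from bench import ctrl gives the robot as it stands. The module is installed in compiled form; this text tells all that it offers.
- The arm moves only by the tool arm_command, never from a script. Its argument "plan" is one flat list of numbers, 4 for each row, row after row: the shift along the tool's x, y, z in mm, then the turn about the tool's z in rad. A call has 1 to 20 rows; each row shifts and turns the commanded pose from where the row before left it, along the tool's axes as they then stand; what a row does not reach is not made up. A row lasts 1/10 s, in which the tool goes at most 50 mm and 8.59 degrees, less where a joint would pass 70% of its speed; a pose out of reach is approached as far as the arm can. A call is refused whole if a number of a shift passes 50 or a number of a turn 0.15, either way. A call with a gripper value outside its range is refused whole. "grip" is the opening, from 0 (shut) to 1 (fully open), set as the call begins (left out, the last holds). The fingers move at their own pace and stop on an object; the grip force is fixed at half the most. Time passes only in rows, so rows that do not move let the fingers close. It gives the time, the measured TCP pose, the force and the opening at its end, in the units of the state.
- ctrl.get_obs(): the state, without advancing time (a new reading comes with each control period).
- ctrl.camera(name): name is "scene" or "top"; returns a dict with "color" (384x512x3 uint8, red, green, blue), "camera_matrix" (3x3 intrinsics, pixels), "eye" and "attitude" of the camera in the world. Camera axes: x right, y up, looking along -z (the intrinsics and any distortion apply to the point x, -y, -z); pixel columns grow to the right and rows downward; lengths in m; the calibration is good to about 2 mm. A picture is of the moment at which its call begins. There is no depth.
- ctrl.hand_in(): hands the job in, once; it reports no verdict.
The state is a dict: "time_s": time; "q": joint angles; "dq": joint speeds; "joint_efforts": joint torques, N m; "eef_pos": TCP position; "eef_rot": TCP orientation; "wrist_force": force on the tool from outside, world axes, zero at the start; "torque": the same for the moment, N m; "opening": opening from 0.0 (shut) to 1.0 (fully open).
Only numpy, scipy, OpenCV 4.12 (cv2) and the standard library are available. Lean on these libraries where they do the work, as an engineer would, in place of code of your own. Each camera call takes 0.05 s, during which the arm holds its last target. There are 200 camera calls.

### The job

Tidy the laminating bench: put each of the four things on the black foam pad with its own outline - the roller on the green outline with its head on the outline's head, the spreader lying flat and square on the yellow rectangle, the blue-lidded tub on the blue disc and the red-capped bottle on the red disc, each centred on its outline. Keep the tub and the bottle upright throughout, and do not disturb the pot of brushes or the steel can.

Things in the scene. Friction and masses are not known exactly. Their poses are not given: they have to be found in the camera images.
- roller: laminating roller lying flat: green handle bar 75 mm long, 22 mm wide, 26 mm high; across its end a ribbed aluminium head, 56 mm wide, 26 mm in diameter. Origin on the underside near the balance point; x points along the handle to the head, z up. Handle from x = -50 to +25 mm, head's axle at x = +50 mm, tip at +63 mm. Grip the handle across y.
- spreader: yellow resin spreader lying flat: blade 100 mm (x) by 60 mm (y), 4 mm thick, with an upright grip rib 85 mm long (along x), 14 mm wide, on its middle, top at 30 mm. The same either way round. Its origin is the centre of its underside, z up.
- tub: white round tub with a blue lid, standing, 52 mm high, 58 mm in diameter (lid 60 mm). Its origin is the centre of its underside, z up.
- bottle: small dark brown round bottle with a pale label band and a red cap, standing, 62 mm high; body 42 mm in diameter up to 36 mm, cap 24 mm in diameter from 44 mm up. Its origin is the centre of its underside, z up.
- roller_pad: fixed black foam pad 150 by 85 mm, 4 mm thick, with a green outline of the roller (handle and wider head) and an aluminium strip at the edge beyond the head. Origin at the pad's centre on the bench, x towards head and strip, z up. The roller is right with its origin at x = -18 mm, y = 0 of this frame and its x the same way.
- spreader_pad: fixed black foam pad 125 by 85 mm, 4 mm thick, with a yellow rectangle 106 mm (x) by 66 mm (y) at its centre. Origin at the pad's centre on the bench, z up.
- tub_pad: fixed black foam pad 95 mm square, 4 mm thick, with a blue disc 66 mm in diameter at its centre. Origin at the pad's centre on the bench, z up.
- bottle_pad: fixed black foam pad 85 mm square, 4 mm thick, with a red disc 48 mm in diameter at its centre. Origin at the pad's centre on the bench, z up.
- brush_pot: bystander: clear pot with brushes standing in it, 68 mm in diameter, 121 mm high, loose on the bench at one side. Its origin is the centre of its underside, z up.
- can: bystander: steel solvent can with a pale label and a black cap, 66 mm in diameter, 90 mm high, loose on the bench at the other side. Its origin is the centre of its underside, z up.
There are look-alikes about, which are no part of the job. Leave any pink or purple look-alike of the roller alone.

How it is judged:
At the end, for the whole second after the job is handed in: Each thing is released and at rest on its own pad, upright or flat (0.1 rad), within 12 mm of its outline's place (roller: 12 mm along and across); roller and spreader turned within 0.2 rad of their outlines, the roller's head at the outline's head, the spreader either way round (angle between each of roller, spreader, tub, bottle's own z axis and vertical below 0.1 rad and linear speed of each of roller, spreader, tub, bottle below 0.02 m/s and angular speed of each of roller, spreader, tub, bottle below 0.2 rad/s and z of roller in the frame of roller_pad between 0.001 and 0.008 m and x of roller in the frame of roller_pad between -0.03 and -0.006 m and y of roller in the frame of roller_pad between -0.012 and 0.012 m and angle between the x axis of roller and the x axis of roller_pad, either way round below 0.2 rad and x of roller_pad in the frame of roller above 0 m and z of spreader in the frame of spreader_pad between 0.001 and 0.008 m and horizontal distance between spreader and spreader_pad below 0.012 m and angle between the x axis of spreader and the x axis of spreader_pad, either way round below 0.2 rad and z of tub in the frame of tub_pad between 0.001 and 0.008 m and horizontal distance between tub and tub_pad below 0.012 m and z of bottle in the frame of bottle_pad between 0.001 and 0.008 m and horizontal distance between bottle and bottle_pad below 0.012 m); the robot touches nothing.
It fails at once if the tub or the bottle is tipped by more than 0.6 rad (angle between any of tub, bottle's own z axis and vertical above 0.6 rad).
It fails at once if the brush pot or the can is moved more than 20 mm or tipped by more than 0.4 rad (distance of any of brush_pot, can from where it was at the start of the episode above 0.02 m or angle between any of brush_pot, can's own z axis and vertical above 0.4 rad).
It also fails if it takes over 112 s, if anything falls off the work surface, if the arm or the gripper's body presses on something with over 40 N, if the wrist force passes 120 N, or if a joint passes its speed limit or range.

## Working session

There is one attempt and no reset: what is moved stays moved. The work goes in short steps, Python scripts to look and compute and a tool call to move; the robot and the scene stay as the last step left them, time stands still between calls to the robot, and variables do not carry over. Pictures are saved under pics/ and viewed, about 12 in all and at most 16, crops included, and the job is handed in when it is done.

Besides the shell and the picture viewer there is one more tool, called after "Request:" by a JSON object that holds its "method" and its "body". arm_command: Moves the arm, as the interface text tells. Its arguments: {"type":"object","properties":{"plan":{"type":"array","items":{"type":"number"}},"grip":{"type":"number"}},"required":["plan"]}

```bash
mkdir -p pics
cat > h.py <<'E'
import numpy as np, cv2
from bench import ctrl
from scipy.spatial.transform import Rotation as R
def rot(q): q=np.array(q).ravel(); return R.from_quat([q[1],q[2],q[3],q[0]]).as_matrix()
def snap(name,fn):
    c=ctrl.camera(name); np.savez('pics/'+fn+'.npz',**{k:np.array(v) for k,v in c.items()})
    cv2.imwrite('pics/'+fn+'.png',c['color'][:,:,::-1]); return c
def load(fn): return dict(np.load('pics/'+fn+'.npz'))
def att(c):
    a=np.array(c['attitude']); return a if a.shape==(3,3) else rot(a)
def px2w(c,u,v,z):
    K=np.array(c['camera_matrix']); d=np.linalg.inv(K)@[u,v,1]; d=att(c)@(d*[1,-1,-1])
    e=np.array(c['eye']); return e+d*(z-e[2])/d[2]
def w2px(c,p):
    q=att(c).T@(np.array(p)-np.array(c['eye'])); q=np.array(c['camera_matrix'])@(q*[1,-1,-1]); return q[:2]/q[2]
def crop(fn,u0,v0,u1,v1,s,out):
    im=cv2.imread('pics/'+fn+'.png')[v0:v1,u0:u1]; cv2.imwrite('pics/'+out+'.png',cv2.resize(im,None,fx=s,fy=s,interpolation=cv2.INTER_CUBIC))
E
python3 - <<'E'
from h import *
for n in('top','scene'):
    c=snap(n,n+'0'); print({k:np.round(v,4).tolist() for k,v in c.items() if k!='color'})
o=ctrl.get_obs();print(o)
crop('top0',0,0,512,384,1.56,'top0b')
E
```

```text
{'camera_matrix': [[403.944, 0.0, 254.2565], [0.0, 403.944, 192.2883], [0.0, 0.0, 1.0]], 'eye': [0.3112, -0.0063, 1.3093], 'attitude': [0.7071, 0.0631, -0.055, -0.7021]}
{'camera_matrix': [[347.1873, 0.0, 254.436], [0.0, 347.1873, 185.8274], [0.0, 0.0, 1.0]], 'eye': [0.9054, 0.6043, 0.5576], 'attitude': [0.2683, 0.1302, 0.4295, 0.8524]}
{'time_s': 0.1, 'q': array([ 1.02567665e+00,  1.81479497e-01,  1.60793485e+00, -1.67692979e-05,
        1.35378292e+00, -2.06284918e-01]), 'dq': array([-0.000359  , -0.00151808, -0.00035291,  0.00116712,  0.00038428,
       -0.00243724]), 'joint_efforts': array([ 1.41100107e-03, -4.45882916e+01, -3.52234447e+01, -2.52468080e-04,
        4.24101076e-03, -3.22883864e-05]), 'eef_pos': array([0.19083529, 0.54187143, 0.23045409]), 'eef_rot': array([-2.86772479e-04,  1.68606256e-01,  9.85683157e-01, -7.49352002e-04]), 'wrist_force': array([-0.43453866, -0.30343474,  0.4310108 ]), 'torque': array([-0.03695267,  0.00700306, -0.0450884 ]), 'opening': 1.000299418414293}
```

View pics/top0b.png

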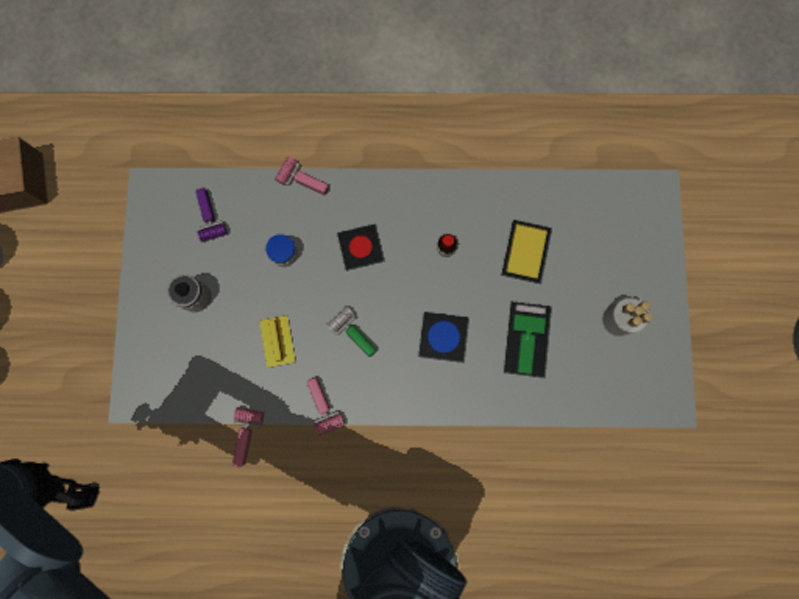

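View pics/scene0.png

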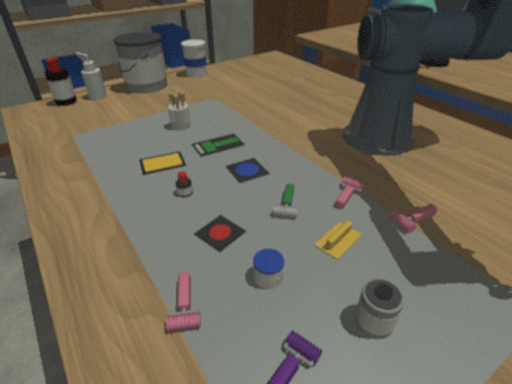

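The top view shows everything. Image up is +x and left is +y. In the 1.56x picture the tub is at (281,250), bottle (448,244), spreader (278,341), roller (352,330), red disc (361,247), blue disc (444,337), yellow pad (527,251), green pad (527,340), can (185,291) and pot (630,315).

Run:
```python
from h import *
crop('top0',155,130,365,285,3.8,'c1')
crop('top0',265,130,365,255,4.7,'c2')
```

```text
(no output)
```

View pics/c1.png

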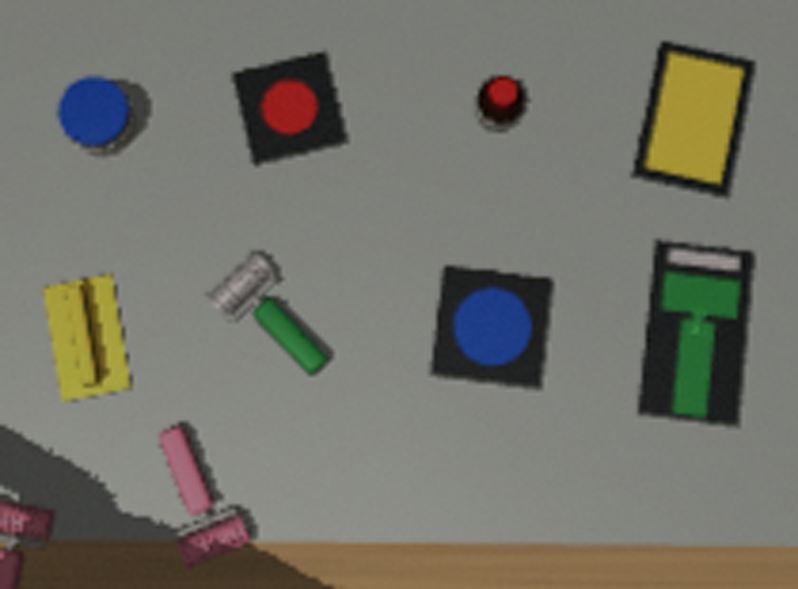

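The crop (3.8x, offset 155,130) shows: tub lid (94,111), red disc (290,106), cap (502,93), yellow pad centre (693,119), spreader (88,338), roller head (245,285) with handle running (265,305) to (320,365), blue disc (493,327), and green outline with its head up at about (700,295) and handle down to (690,415).

Next I'll segment by colour within these windows.

Run:
```python
from h import *
c=load('top0'); im=c['color']; hsv=cv2.cvtColor(im,cv2.COLOR_RGB2HSV)
def seg(nm,box,lo,hi,z):
    u0,v0,u1,v1=[int(round(b/3.8+o)) for b,o in zip(box,(155,130,155,130))]
    m=cv2.inRange(hsv[v0:v1,u0:u1],np.array(lo),np.array(hi))
    n,l,s,ce=cv2.connectedComponentsWithStats(m); k=1+np.argmax(s[1:,4]); vs,us=np.where(l==k)
    P=np.array([px2w(c,u+u0,v+v0,z)[:2] for u,v in zip(us,vs)])
    r=cv2.minAreaRect((P*1000).astype(np.float32))
    # long axis via box points
    b=cv2.boxPoints(r); e=[b[1]-b[0],b[2]-b[1]]; e=e[np.argmax([np.linalg.norm(x) for x in e])]
    print(nm,len(P),'mean',P.mean(0).round(4),'rect',np.round(r[0],1),np.round(r[1],1),'yaw',round(float(np.arctan2(e[1],e[0])),3))
B=((100,90,40),(130,255,255));G=((45,80,30),(85,255,255));Y=((18,90,60),(35,255,255))
Rd=((0,120,110),(8,255,255));Rd2=((170,120,110),(180,255,255))
seg('tub',(40,60,150,160),*B,.052); seg('bluedisc',(440,270,550,380),*B,.004)
seg('reddisc',(240,60,340,160),*Rd,.004);seg('cap',(470,60,540,130),*Rd,.062)
seg('yellowpad',(630,40,760,200),*Y,.004);seg('spreader',(40,260,140,410),*Y,.004)
seg('handle',(240,290,340,385),*G,.022);seg('rpad',(640,235,755,425),*G,.004)
seg('rpadhandle',(640,325,755,425),*G,.004)
for nm,p in dict(can=(103,111+130),).items(): pass
print('can',px2w(c,184/1.56,290/1.56,.09),'pot',px2w(c,629/1.56,316/1.56,.1))
for u,v in((210,295),(235,318),(277,265),(255,250),(245,285),(322,368)): print((u,v),px2w(c,u/3.8+155,v/3.8+130,.018)[:2].round(4))
for n,Ps in dict(rp=[(657,241),(753,252),(738,426),(639,412)],yp=[(665,44),(752,62),(728,194),(634,176)],sp=[(45,288),(112,275),(131,388),(65,402)]).items():
    Q=np.array([px2w(c,u/3.8+155-.37,v/3.8+130-.37,.004)[:2] for u,v in Ps]); print(n,Q.round(4).tolist(),Q.mean(0).round(4))
print(px2w(c,73/3.8+155,(283)/3.8+130,.03)[:2],px2w(c,100/3.8+155,383/3.8+130,.03)[:2])
```

```text
tub 265 mean [0.6313 0.2508] rect [631.8 251.3] [56.1 58.1] yaw -1.565
bluedisc 363 mean [ 0.4561 -0.0875] rect [455.8 -87.4] [64.9 68.5] yaw -0.0
reddisc 148 mean [0.6472 0.0888] rect [646.6  89.6] [41.1 43.4] yaw -1.565
cap 39 mean [ 0.647  -0.0942] rect [645.7 -94.2] [19.1 19.7] yaw -0.004
yellowpad 679 mean [ 0.6402 -0.2643] rect [ 640.7 -264.4] [ 69.2 110. ] yaw -0.222
spreader 559 mean [0.4439 0.2587] rect [444.  258.6] [99.7 59.8] yaw 0.207
handle 149 mean [0.4442 0.0832] rect [443.8  84.1] [73.  20.3] yaw 0.795
rpad 497 mean [ 0.4517 -0.2617] rect [ 441.6 -260.4] [ 68.4 121.9] yaw -0.12
rpadhandle 237 mean [ 0.4186 -0.2578] rect [ 418.9 -257.5] [32.2 76.1] yaw -0.107
can [0.53421815 0.42876435 0.09      ] pot [ 0.48658546 -0.44026395  0.1       ]
(210, 295) [0.4779 0.151 ]
(235, 318) [0.4585 0.1293]
(277, 265) [0.504  0.0946]
(255, 250) [0.5169 0.1136]
(245, 285) [0.4867 0.1214]
(322, 368) [0.4167 0.055 ]
rp [[0.5303, -0.2299], [0.5213, -0.312], [0.3727, -0.2946], [0.3838, -0.2115]] [ 0.452 -0.262]
yp [[0.706, -0.2408], [0.69, -0.3166], [0.5719, -0.2921], [0.5873, -0.2113]] [ 0.6388 -0.2652]
sp [[0.4861, 0.2961], [0.4977, 0.2388], [0.4009, 0.2191], [0.3886, 0.2748]] [0.4433 0.2572]
[0.48581302 0.26540441] [0.40188011 0.23939193]
```

View pics/c2.png

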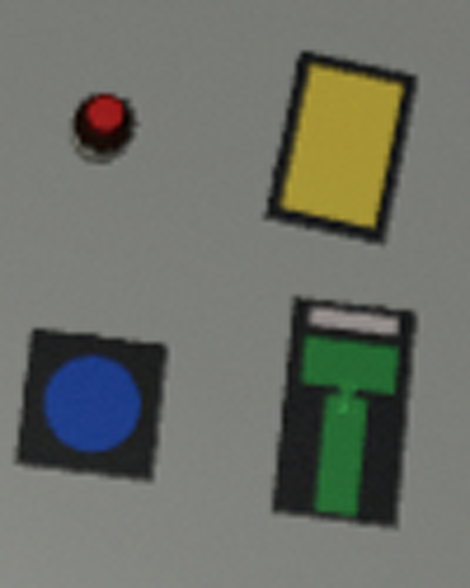

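Both crops agree with the segmentation. The plan is roller, then spreader, tub and bottle. The helper prints the remaining move in tool axes.

```bash
cat >> h.py <<'E'
def go(x,y,z,psi):
    o=ctrl.get_obs(); M=rot(o['eef_rot']); d=M.T@(np.array([x,y,z])-o['eef_pos'])*1000
    p=np.arctan2(M[1,1],M[0,1]); t=(p-psi+np.pi)%(2*np.pi)-np.pi
    print('t',round(o['time_s'],2),'shift',d.round(1),'turn',round(t,3),'pos',o['eef_pos'].round(4),'tilt',np.round(M[2],3),'q6',round(o['q'][5],2),'open',round(o['opening'],3),'F',np.round(o['wrist_force'],1))
E
python3 -c "
from h import *
go(.453,.0921,.12,2.366)"
```

```text
t 0.1 shift [-396.8 -336.9  110.9] turn -1.134 pos [0.1908 0.5419 0.2305] tilt [ 0.    -0.002 -1.   ] q6 -0.21 open 1.0 F [-0.4 -0.3  0.4]
```

Request:
{"method": "arm_command", "body": {"plan": [-15, -13, 0, 0, -33, -28, 0, 0, -33, -28, 0, 0, -33, -28, 0, 0, -33, -28, 0, 0, -33, -28, 0, 0, -33, -28, 0, 0, -33, -28, 0, 0, -33, -28, 0, 0, -33, -28, 0, 0, -33, -28, 0, 0, -33, -28, 0, 0, -19, -16, 0, 0, 0, 0, 18, -0.14, 0, 0, 18, -0.14, 0, 0, 18, -0.14, 0, 0, 18, -0.14, 0, 0, 18, -0.14, 0, 0, 18, -0.14, 0, 0, 0, -0.14], "grip": 1}}

```text
time_s: 2.1
eef_pos: [0.4511, 0.0926, 0.1204]
eef_rot: [-0.003, -0.318, 0.948, 0.001]
wrist_force: [-0.4, -0.1, -0.3]
opening: 0.998
```

```bash
python3 -c "
from h import *
snap('top','top1');crop('top1',180,150,280,250,6,'c3')
go(.453,.0921,.002,2.366)"
```

```text
t 2.15 shift [ -0.9  -1.3 119.5] turn -0.141 pos [0.4519 0.0926 0.1215] tilt [ 0.003  0.003 -1.   ] q6 -2.28 open 1.001 F [ 0.1 -0.3 -0. ]
```

View pics/c3.png

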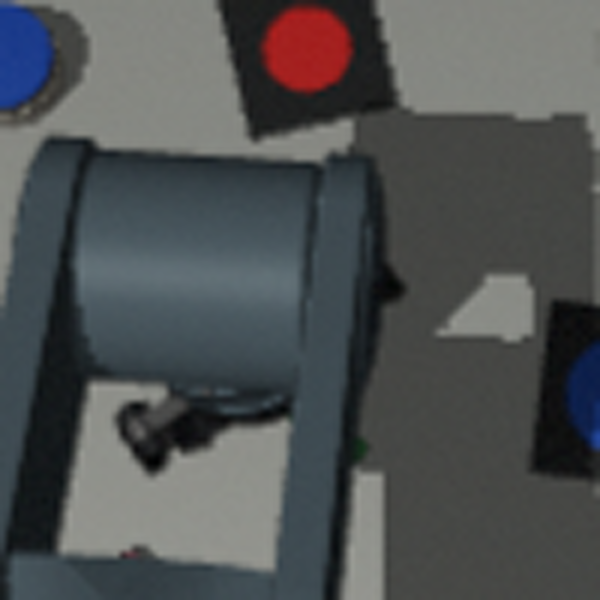

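The top view of the grasp is hidden by the arm, with only a green sliver at (360,450). The margins around the handle are about 30 mm, so I'll go down and close.

Request:
{"method": "arm_command", "body": {"plan": [-1, -1, 10, -0.14, 0, 0, 30, 0, 0, 0, 30, 0, 0, 0, 25, 0, 0, 0, 15, 0, 0, 0, 8, 0, 0, 0, 0, 0]}}

```text
time_s: 2.85
eef_pos: [0.4542, 0.0924, 0.0046]
eef_rot: [-0.001, -0.38, 0.925, 0.0]
wrist_force: [-0.1, -0.6, -0.1]
opening: 1.005
```

Request:
{"method": "arm_command", "body": {"plan": [0, 0, 0, 0, 0, 0, 0, 0, 0, 0, 0, 0, 0, 0, 0, 0, 0, 0, 0, 0, 0, 0, 0, 0, 0, 0, 0, 0, 0, 0, 0, 0], "grip": 0}}

```text
time_s: 3.65
eef_pos: [0.4557, 0.0923, 0.006]
eef_rot: [0.001, -0.381, 0.925, -0.0]
wrist_force: [-0.9, -0.4, 7.0]
opening: 0.244
```

```bash
python3 -c "
from h import *
go(.434,-.2598,.006,1.451)
c=snap('scene','s1');crop('s1',190,100,390,250,4,'c4')"
```

```text
t 3.65 shift [ 263.3 -234.8    0. ] turn 0.901 pos [0.4557 0.0923 0.006 ] tilt [-0.001 -0.001 -1.   ] q6 -2.41 open 0.244 F [-0.9 -0.4  7. ]
```

View pics/c4.png

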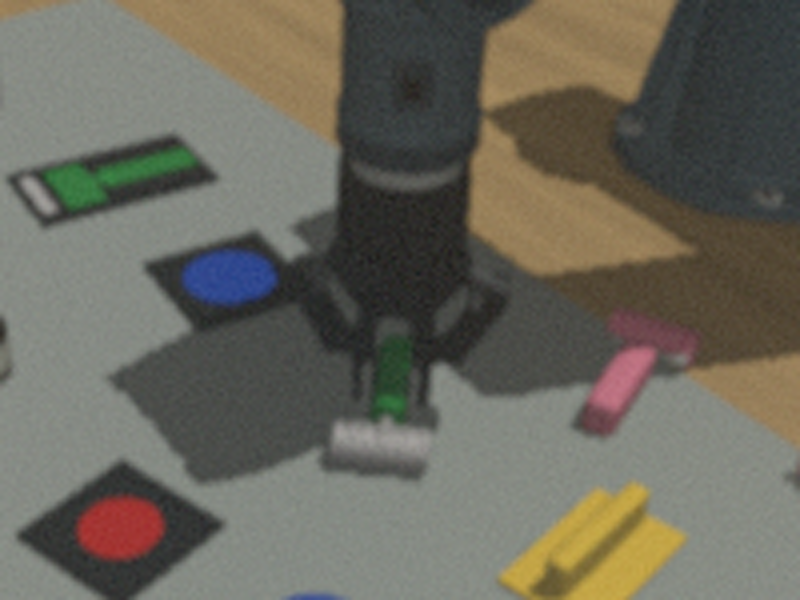

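The handle is between the pads (opening 0.244) with the head at (378,445) in the crop. Next I'll lift and carry it over.

Request:
{"method": "arm_command", "body": {"plan": [0, 0, -15, 0, 0, 0, -30, 0, 0, 0, -30, 0, 0, 0, -15, 0, 14, -12, 0, 0, 26, -23, 0, 0, 26, -23, 0, 0, 26, -23, 0, 0, 26, -23, 0, 0, 26, -23, 0, 0, 26, -23, 0, 0, 26, -23, 0, 0, 26, -23, 0, 0, 26, -23, 0, 0, 15, -15, 0, 0, 0, 0, 0, 0.13, 0, 0, 0, 0.13, 0, 0, 0, 0.13, 0, 0, 0, 0.13, 0, 0, 0, 0.13]}}

```text
time_s: 5.7
eef_pos: [0.434, -0.2571, 0.0949]
eef_rot: [-0.001, -0.062, 0.998, -0.0]
wrist_force: [-0.4, -0.7, -1.3]
opening: 0.241
```

Request:
{"method": "arm_command", "body": {"plan": [0, 0, 0, 0.13, 0, 0, 0, 0.12, 0, 0, 20, 0, 0, 0, 20, 0, 0, 0, 0, 0, 0, 0, 0, 0]}}

```text
time_s: 6.3
eef_pos: [0.4338, -0.2572, 0.0551]
eef_rot: [-0.001, 0.06, 0.998, -0.001]
wrist_force: [1.0, -0.1, -1.2]
opening: 0.244
```

```bash
python3 -c "
from h import *
c=load('s1');print('axle',px2w(c,190+378/4,100+443/4,.013))
c=snap('top','top2');crop('top2',300,150,380,250,6,'c5')
go(.434,-.2598,.007,1.451)"
```

```text
axle [0.490915   0.12398172 0.013     ]
t 6.35 shift [ 0.  -1.9 48.8] turn -0.001 pos [ 0.4344 -0.2578  0.0558] tilt [ 0.002 -0.002 -1.   ] q6 -2.22 open 0.244 F [-0.4 -0.4 -1.9]
```

View pics/c5.png

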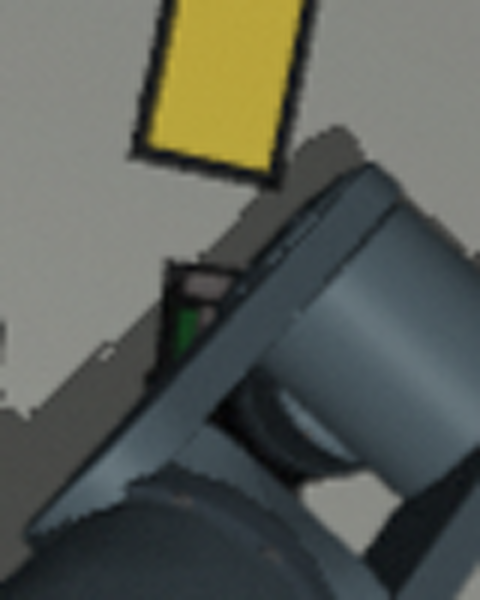

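Only part of the pad shows, with its upper corner at (170,265); the arm hides the rest. By the scene view the roller is gripped about 2.7 mm ahead of its origin, so I'll shift for that and lower.

Request:
{"method": "arm_command", "body": {"plan": [1, -2, 20, 0, 0, 0, 14, 0, 0, 0, 7, 0, 0, 0, 4, 0, 0, 0, 0, 0, 0, 0, 0, 0]}}

```text
time_s: 6.95
eef_pos: [0.4331, -0.2601, 0.0107]
eef_rot: [-0.001, 0.06, 0.998, -0.001]
wrist_force: [-0.3, 0.2, -1.4]
opening: 0.244
```

```bash
python3 -c "
from h import *
go(.4365,-.260,.0105,1.451)"
```

```text
t 6.95 shift [-3.4  0.5  0.1] turn -0.001 pos [ 0.4331 -0.2601  0.0107] tilt [ 0.001 -0.003 -1.   ] q6 -2.22 open 0.244 F [-0.3  0.2 -1.4]
```

Request:
{"method": "arm_command", "body": {"plan": [-3, 0, 0, 0, 0, 0, 1, 0, 0, 0, 0, 0]}}

```text
time_s: 7.25
eef_pos: [0.4365, -0.2607, 0.0101]
eef_rot: [-0.0, 0.061, 0.998, -0.002]
wrist_force: [-0.5, 1.8, 4.9]
opening: 0.243
```

Request:
{"method": "arm_command", "body": {"plan": [0, 0, 0, 0, 0, 0, 0, 0, 0, 0, 0, 0, 0, 0, 0, 0, 0, 0, 0, 0, 0, 0, -10, 0, 0, 0, -35, 0, 0, 0, -35, 0, 0, 0, -25, 0, 0, 0, 0, 0], "grip": 1}}

```text
time_s: 8.25
eef_pos: [0.4383, -0.2621, 0.1191]
eef_rot: [0.002, 0.06, 0.998, -0.004]
wrist_force: [-0.2, -1.2, 0.1]
opening: 1.001
```

```bash
python3 -c "
from h import *
go(.4435,.258,.12,1.778)"
```

```text
t 8.25 shift [ 57.6 516.9  -5. ] turn -0.328 pos [ 0.4383 -0.2621  0.1191] tilt [-0.005 -0.007 -1.   ] q6 -2.22 open 1.001 F [-0.2 -1.2  0.1]
```

Request:
{"method": "arm_command", "body": {"plan": [2, 20, 0, 0, 4, 36, 0, 0, 4, 36, 0, 0, 4, 36, 0, 0, 4, 36, 0, 0, 4, 36, 0, 0, 4, 36, 0, 0, 4, 36, 0, 0, 4, 36, 0, 0, 4, 36, 0, 0, 4, 36, 0, 0, 4, 36, 0, 0, 4, 36, 0, 0, 4, 36, 0, 0, 4, 29, 0, 0, 0, 0, 0, -0.11, 0, 0, 0, -0.11, 0, 0, 0, -0.11, 0, 0, 0, 0, 0, 0, 0, 0]}}

```text
time_s: 10.25
eef_pos: [0.4405, 0.2601, 0.1129]
eef_rot: [-0.001, -0.103, 0.995, -0.001]
wrist_force: [-1.0, 0.1, -0.8]
opening: 0.999
```

Run:
```python
from h import *
go(.4435,.258,.007,1.778)
c=snap('top','top3');crop('top3',300,150,380,250,6,'c6')
hsv=cv2.cvtColor(c['color'],cv2.COLOR_RGB2HSV)
m=cv2.inRange(hsv[180:250,300:380],(45,80,30),(85,255,255)); 
n,l,s,ce=cv2.connectedComponentsWithStats(m); print(s[1:],ce[1:]+[300,180])
```

```text
t 10.25 shift [ -2.8  -2.5 105.9] turn -0.001 pos [0.4405 0.2601 0.1129] tilt [ 0.003 -0.002 -1.   ] q6 -1.47 open 0.999 F [-1.   0.1 -0.8]
[[ 28  21   4  11  26]
 [ 31  33  13  27 259]
 [ 48  33   1   1   1]] [[329.69230769 205.76923077]
 [337.00772201 226.10810811]
 [348.         213.        ]]
```

View pics/c6.png

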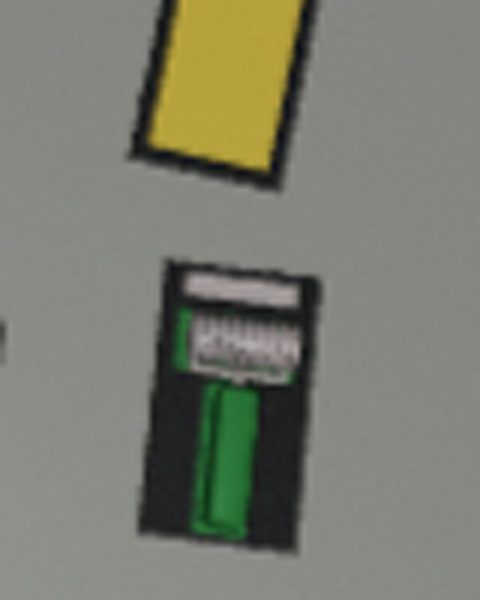

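The roller lies in its outline with its head at (240,345) and handle at (232,460), offset right as expected from parallax. I'll quantify that with the camera model while going for the spreader.

Run:
```python
from h import *
c=load('top3')
P=np.array([.452,-.262]); a=-.12; M=np.array([[np.cos(a),-np.sin(a)],[np.sin(a),np.cos(a)]])
f=lambda u,v,z:(M.T@(px2w(c,300+u/6-.4,150+v/6-.4,z)[:2]-P)*1000).round(1)
print('handle top front/back',f(237,388,.03),f(226,535,.03),'head ends (axle)',f(190,340,.022),f(299,350,.022),'padc',f(167,262,.004),f(320,280,.004),f(297,550,.004),f(140,530,.004))
```

```text
handle top front/back [5.7 2. ] [-72.2   0.5] head ends (axle) [29.3 27.8] [ 31.3 -30.3] padc [73.2 41.5] [ 73.8 -41.9] [-73.3 -42.5] [-73.3  41.5]
```

Request:
{"method": "arm_command", "body": {"plan": [-3, -2, 15, 0, 0, 0, 30, 0, 0, 0, 30, 0, 0, 0, 20, 0, 0, 0, 9, 0, 0, 0, 0, 0]}}

```text
time_s: 10.9
eef_pos: [0.443, 0.2583, 0.0081]
eef_rot: [-0.002, -0.104, 0.995, -0.001]
wrist_force: [-0.9, -1.0, -0.2]
opening: 1.002
```

Request:
{"method": "arm_command", "body": {"plan": [0, 0, 0, 0, 0, 0, 0, 0, 0, 0, 0, 0, 0, 0, 0, 0, 0, 0, 0, 0, 0, 0, 0, 0, 0, 0, 0, 0, 0, 0, 0, 0], "grip": 0}}

```text
time_s: 11.7
eef_pos: [0.4446, 0.2589, 0.0099]
eef_rot: [-0.001, -0.104, 0.995, -0.001]
wrist_force: [-1.0, -0.9, 6.8]
opening: 0.146
```

Run:
```python
from h import *
go(.640,-.2645,.12,1.349)
```

```text
t 11.7 shift [ -82.6 -552.7 -109.4] turn 0.431 pos [0.4446 0.2589 0.0099] tilt [ 0.001 -0.001 -1.   ] q6 -1.48 open 0.146 F [-1.  -0.9  6.8]
```

Roller check: origin about -20 mm along and 0 across, against a target of -18 and 0. The spreader is gripped (0.146). Next I'll lift and carry it above the bottle's height.

Request:
{"method": "arm_command", "body": {"plan": [0, 0, -15, 0, 0, 0, -35, 0, 0, 0, -35, 0, 0, 0, -25, 0, -3, -18, 0, 0, -6, -38, 0, 0, -6, -38, 0, 0, -6, -38, 0, 0, -6, -38, 0, 0, -6, -38, 0, 0, -6, -38, 0, 0, -6, -38, 0, 0, -6, -38, 0, 0, -6, -38, 0, 0, -6, -38, 0, 0, -6, -38, 0, 0, -6, -38, 0, 0, -6, -38, 0, 0, -2, -38, 0, 0, 0, 0, 0, 0]}}

```text
time_s: 13.7
eef_pos: [0.6396, -0.2671, 0.1194]
eef_rot: [-0.001, -0.102, 0.995, -0.002]
wrist_force: [0.4, 0.2, -0.1]
opening: 0.147
```

Request:
{"method": "arm_command", "body": {"plan": [0, 0, 0, 0.11, 0, 0, 0, 0.11, 0, 0, 0, 0.11, 0, 0, 0, 0.1, 0, 0, 0, 0, 0, 0, 0, 0]}}

```text
time_s: 14.3
eef_pos: [0.6391, -0.2612, 0.1195]
eef_rot: [-0.001, 0.109, 0.994, -0.001]
wrist_force: [-0.5, 0.8, -0.2]
opening: 0.148
```

Run:
```python
from h import *
go(.640,-.2645,.014,1.349)
```

```text
t 14.3 shift [ -1.9  -2.8 105.5] turn 0.004 pos [ 0.6391 -0.2612  0.1195] tilt [ 0.002 -0.002 -1.   ] q6 -1.91 open 0.148 F [-0.5  0.8 -0.2]
```

Request:
{"method": "arm_command", "body": {"plan": [-1, -2, 15, 0, 0, 0, 30, 0, 0, 0, 30, 0, 0, 0, 18, 0, 0, 0, 8, 0, 0, 0, 3, 0, 0, 0, 0, 0]}}

```text
time_s: 15.0
eef_pos: [0.6402, -0.2646, 0.0164]
eef_rot: [-0.0, 0.11, 0.994, -0.001]
wrist_force: [-0.1, -0.3, -0.6]
opening: 0.15
```

Run:
```python
from h import *
go(.640,-.2645,.014,1.349)
```

```text
t 15.0 shift [0.2 0.1 2.4] turn 0.001 pos [ 0.6402 -0.2646  0.0164] tilt [ 0.001 -0.003 -1.   ] q6 -1.91 open 0.15 F [-0.1 -0.3 -0.6]
```

Request:
{"method": "arm_command", "body": {"plan": [0, 0, 2, 0, 0, 0, 0, 0, 0, 0, 0, 0]}}

```text
time_s: 15.3
eef_pos: [0.6402, -0.2646, 0.0149]
eef_rot: [-0.0, 0.11, 0.994, -0.001]
wrist_force: [-0.4, -0.0, -0.9]
opening: 0.15
```

Request:
{"method": "arm_command", "body": {"plan": [0, 0, 0, 0, 0, 0, 0, 0, 0, 0, 0, 0, 0, 0, 0, 0, 0, 0, 0, 0, 0, 0, -10, 0, 0, 0, -35, 0, 0, 0, -40, 0, 0, 0, -40, 0, 0, 0, 0, 0], "grip": 1}}

```text
time_s: 16.3
eef_pos: [0.644, -0.2664, 0.148]
eef_rot: [0.005, 0.11, 0.994, -0.004]
wrist_force: [1.4, 0.2, 1.4]
opening: 0.997
```

Run:
```python
from h import *
go(.6315,.251,.14,1.349)
```

```text
t 16.3 shift [125.7 502.1   3.1] turn 0.001 pos [ 0.644  -0.2664  0.148 ] tilt [-0.011 -0.007 -1.   ] q6 -1.91 open 0.997 F [1.4 0.2 1.4]
```

Request:
{"method": "arm_command", "body": {"plan": [4, 17, 0, 0, 9, 36, 0, 0, 9, 36, 0, 0, 9, 36, 0, 0, 9, 36, 0, 0, 9, 36, 0, 0, 9, 36, 0, 0, 9, 36, 0, 0, 9, 36, 0, 0, 9, 36, 0, 0, 9, 36, 0, 0, 9, 36, 0, 0, 9, 36, 0, 0, 9, 36, 0, 0, 5, 17, 0, 0, 0, 0, 15, 0, 0, 0, 20, 0, 0, 0, 20, 0, 0, 0, 0, 0, 0, 0, 0, 0]}}

```text
time_s: 18.3
eef_pos: [0.6262, 0.2519, 0.0815]
eef_rot: [-0.002, 0.111, 0.994, -0.002]
wrist_force: [0.7, 0.1, 0.2]
opening: 0.998
```

Run:
```python
from h import *
go(.6315,.251,.006,1.349)
c=snap('scene','s2');crop('s2',120,70,370,320,2.4,'c7')
```

```text
t 18.3 shift [-5.7  0.6 75.5] turn -0.001 pos [0.6262 0.2519 0.0815] tilt [ 0.004 -0.004 -1.   ] q6 -1.14 open 0.998 F [0.7 0.1 0.2]
```

View pics/c7.png

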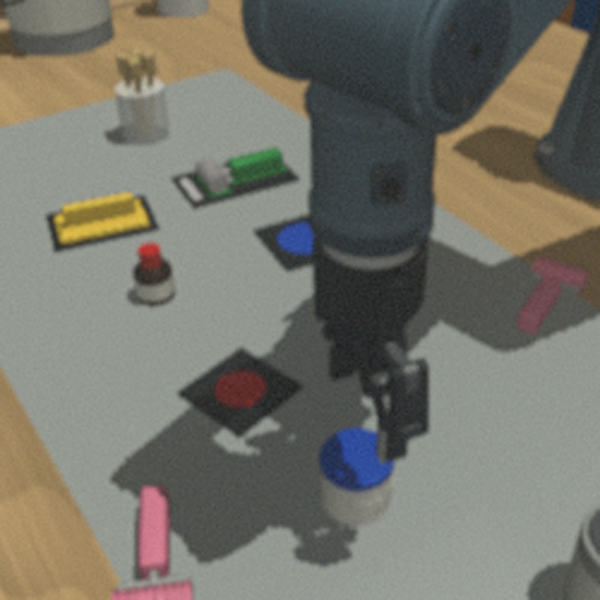

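The roller and spreader lie on their pads at (230,170) and (100,215). The open gripper is above the tub at (357,475). I'll correct by -6 mm and go down.

Request:
{"method": "arm_command", "body": {"plan": [-6, 0, 0, 0, 0, 0, 20, 0, 0, 0, 20, 0, 0, 0, 20, 0, 0, 0, 13, 0, 0, 0, 0, 0]}}

```text
time_s: 18.95
eef_pos: [0.6319, 0.2513, 0.0083]
eef_rot: [-0.002, 0.11, 0.994, -0.002]
wrist_force: [0.4, -0.4, -0.0]
opening: 0.998
```

Request:
{"method": "arm_command", "body": {"plan": [0, 0, 0, 0, 0, 0, 0, 0, 0, 0, 0, 0, 0, 0, 0, 0, 0, 0, 0, 0, 0, 0, 0, 0], "grip": 0}}

```text
time_s: 19.55
eef_pos: [0.6344, 0.2521, 0.0119]
eef_rot: [0.001, 0.11, 0.994, -0.001]
wrist_force: [0.5, 0.2, 6.2]
opening: 0.684
```

Run:
```python
from h import *
go(.456,-.0875,.008,1.349)
```

```text
t 19.55 shift [  99.6 -370.5    4.1] turn 0.001 pos [0.6344 0.2521 0.0119] tilt [-0.002 -0.001 -1.   ] q6 -1.14 open 0.684 F [0.5 0.2 6.2]
```

Request:
{"method": "arm_command", "body": {"plan": [0, 0, -10, 0, 0, 0, -25, 0, 0, 0, -25, 0, 4, -14, 0, 0, 7, -25, 0, 0, 8, -32, 0, 0, 8, -32, 0, 0, 9, -33, 0, 0, 9, -33, 0, 0, 9, -33, 0, 0, 9, -33, 0, 0, 9, -33, 0, 0, 9, -33, 0, 0, 8, -30, 0, 0, 6, -24, 0, 0, 4, -15, 0, 0, 0, 0, 0, 0, 0, 0, 0, 0]}}

```text
time_s: 21.35
eef_pos: [0.4551, -0.0873, 0.0711]
eef_rot: [-0.001, 0.111, 0.994, -0.001]
wrist_force: [-0.1, 0.2, -1.4]
opening: 0.681
```

Run:
```python
from h import *
go(.456,-.0875,.016,1.349)
```

```text
t 21.35 shift [-1.   0.1 55.1] turn -0.0 pos [ 0.4551 -0.0873  0.0711] tilt [ 0.001 -0.002 -1.   ] q6 -1.79 open 0.681 F [-0.1  0.2 -1.4]
```

Request:
{"method": "arm_command", "body": {"plan": [-2, 0, 15, 0, 0, 0, 20, 0, 0, 0, 12, 0, 0, 0, 5, 0, 0, 0, 2, 0, 0, 0, 0, 0, 0, 0, 0, 0]}}

```text
time_s: 22.05
eef_pos: [0.4576, -0.088, 0.0175]
eef_rot: [-0.0, 0.11, 0.994, -0.001]
wrist_force: [-0.6, -0.6, -1.9]
opening: 0.685
```

Request:
{"method": "arm_command", "body": {"plan": [0, 0, 2, 0, 0, 0, 0, 0, 0, 0, 0, 0]}}

```text
time_s: 22.35
eef_pos: [0.4578, -0.0883, 0.0159]
eef_rot: [-0.0, 0.11, 0.994, -0.001]
wrist_force: [-1.5, 0.9, 5.7]
opening: 0.679
```

Request:
{"method": "arm_command", "body": {"plan": [0, 0, 0, 0, 0, 0, 0, 0, 0, 0, 0, 0, 0, 0, 0, 0, 0, 0, 0, 0, 0, 0, -10, 0, 0, 0, -35, 0, 0, 0, -40, 0, 0, 0, -30, 0, 0, 0, 0, 0, 0, 0, 0, 0], "grip": 1}}

```text
time_s: 23.45
eef_pos: [0.4577, -0.0879, 0.131]
eef_rot: [0.0, 0.11, 0.994, -0.002]
wrist_force: [-0.7, 0.4, -0.2]
opening: 1.0
```

Run:
```python
from h import *
go(.647,-.0942,.12,1.349)
c=load('c'[:0]+'top0')
print(px2w(c,*(np.array([502,93])/3.8+[155-.4,130-.4]),.062))
```

```text
t 23.45 shift [-186.    35.4   11.1] turn 0.001 pos [ 0.4577 -0.0879  0.131 ] tilt [-0.001 -0.003 -1.   ] q6 -1.79 open 1.0 F [-0.7  0.4 -0.2]
[ 0.64544726 -0.09322569  0.062     ]
```

Request:
{"method": "arm_command", "body": {"plan": [-15, 3, 0, 0, -28, 5, 0, 0, -28, 5, 0, 0, -28, 5, 0, 0, -28, 5, 0, 0, -28, 6, 0, 0, -21, 4, 0, 0, -10, 2, 0, 0, 0, 0, 15, 0, 0, 0, 20, 0, 0, 0, 10, 0, 0, 0, 0, 0, 0, 0, 0, 0]}}

```text
time_s: 24.75
eef_pos: [0.6456, -0.0944, 0.0842]
eef_rot: [-0.001, 0.11, 0.994, -0.001]
wrist_force: [-0.3, -0.2, 1.0]
opening: 1.0
```

Run:
```python
from h import *
go(.6465,-.094,.006,1.349)
```

```text
t 24.75 shift [-1.   0.8 78.2] turn 0.0 pos [ 0.6456 -0.0944  0.0842] tilt [ 0.002 -0.002 -1.   ] q6 -1.67 open 1.0 F [-0.3 -0.2  1. ]
```

Request:
{"method": "arm_command", "body": {"plan": [-1, 1, 15, 0, 0, 0, 25, 0, 0, 0, 20, 0, 0, 0, 12, 0, 0, 0, 5, 0, 0, 0, 0, 0, 0, 0, 0, 0]}}

```text
time_s: 25.45
eef_pos: [0.6481, -0.0941, 0.0085]
eef_rot: [-0.0, 0.11, 0.994, -0.001]
wrist_force: [0.7, 1.0, 0.4]
opening: 0.999
```

Request:
{"method": "arm_command", "body": {"plan": [0, 0, 0, 0, 0, 0, 0, 0, 0, 0, 0, 0, 0, 0, 0, 0, 0, 0, 0, 0, 0, 0, 0, 0, 0, 0, 0, 0], "grip": 0}}

```text
time_s: 26.15
eef_pos: [0.648, -0.094, 0.0084]
eef_rot: [-0.0, 0.11, 0.994, -0.001]
wrist_force: [-1.1, -0.2, 5.4]
opening: 0.464
```

Run:
```python
from h import *
go(.647,.089,.06,1.349)
```

```text
t 26.15 shift [ 41.2 178.2 -52. ] turn 0.001 pos [ 0.648  -0.094   0.0084] tilt [-0.    -0.003 -1.   ] q6 -1.67 open 0.464 F [-1.1 -0.2  5.4]
```

Request:
{"method": "arm_command", "body": {"plan": [0, 0, -10, 0, 0, 0, -22, 0, 0, 0, -20, 0, 4, 16, 0, 0, 6, 27, 0, 0, 7, 30, 0, 0, 7, 30, 0, 0, 7, 30, 0, 0, 6, 27, 0, 0, 4, 18, 0, 0, 0, 0, 0, 0, 0, 0, 0, 0]}}

```text
time_s: 27.35
eef_pos: [0.646, 0.0893, 0.0585]
eef_rot: [-0.001, 0.11, 0.994, -0.001]
wrist_force: [-0.1, 0.2, -1.8]
opening: 0.462
```

Run:
```python
from h import *
go(.6475,.089,.0128,1.349)
```

```text
t 27.35 shift [-1.7  0.1 45.7] turn 0.002 pos [0.646  0.0893 0.0585] tilt [ 0.002 -0.003 -1.   ] q6 -1.39 open 0.462 F [-0.1  0.2 -1.8]
```

Request:
{"method": "arm_command", "body": {"plan": [-2, 0, 15, 0, 0, 0, 15, 0, 0, 0, 10, 0, 0, 0, 4, 0, 0, 0, 1, 0, 0, 0, 0, 0, 0, 0, 0, 0]}}

```text
time_s: 28.05
eef_pos: [0.6487, 0.0883, 0.0144]
eef_rot: [-0.0, 0.11, 0.994, -0.001]
wrist_force: [-0.1, 0.7, 0.1]
opening: 0.464
```

Run:
```python
from h import *
go(.6475,.089,.0128,1.349)
```

```text
t 28.05 shift [1.3 0.4 1.6] turn 0.0 pos [0.6487 0.0883 0.0144] tilt [ 0.001 -0.002 -1.   ] q6 -1.39 open 0.464 F [-0.1  0.7  0.1]
```

Request:
{"method": "arm_command", "body": {"plan": [0, 0, 2, 0, 0, 0, 0, 0, 0, 0, 0, 0]}}

```text
time_s: 28.35
eef_pos: [0.6486, 0.0884, 0.0125]
eef_rot: [-0.0, 0.11, 0.994, -0.001]
wrist_force: [0.7, 0.2, 0.5]
opening: 0.459
```

Request:
{"method": "arm_command", "body": {"plan": [0, 0, 0, 0, 0, 0, 0, 0, 0, 0, 0, 0, 0, 0, 0, 0, 0, 0, 0, 0, 0, 0, -10, 0, 0, 0, -30, 0, 0, 0, -40, 0, 0, 0, -40, 0, 0, 0, -40, 0, 15, 15, -15, 0, 30, 30, 0, 0, 30, 30, 0, 0, 30, 30, 0, 0, 30, 30, 0, 0, 30, 30, 0, 0, 30, 30, 0, 0, 15, 15, 0, 0, 0, 0, 0, 0], "grip": 1}}

```text
time_s: 30.25
eef_pos: [0.488, 0.3423, 0.1879]
eef_rot: [-0.001, 0.108, 0.994, -0.001]
wrist_force: [1.0, -0.5, -0.1]
opening: 1.001
```

Run:
```python
from h import *
c=snap('top','top4');crop('top4',155,130,365,285,3.8,'c8')
snap('scene','s4');crop('s4',0,0,512,384,1.5,'c9')
im=c['color']; hsv=cv2.cvtColor(im,cv2.COLOR_RGB2HSV)
go(.65,.09,.2,1.349)
```

```text
t 30.35 shift [-210.7 -208.9  -12. ] turn 0.002 pos [0.4899 0.3398 0.1876] tilt [ 0.    -0.002 -1.   ] q6 -0.94 open 1.0 F [-0.  -0.2 -0.3]
```

View pics/c8.png

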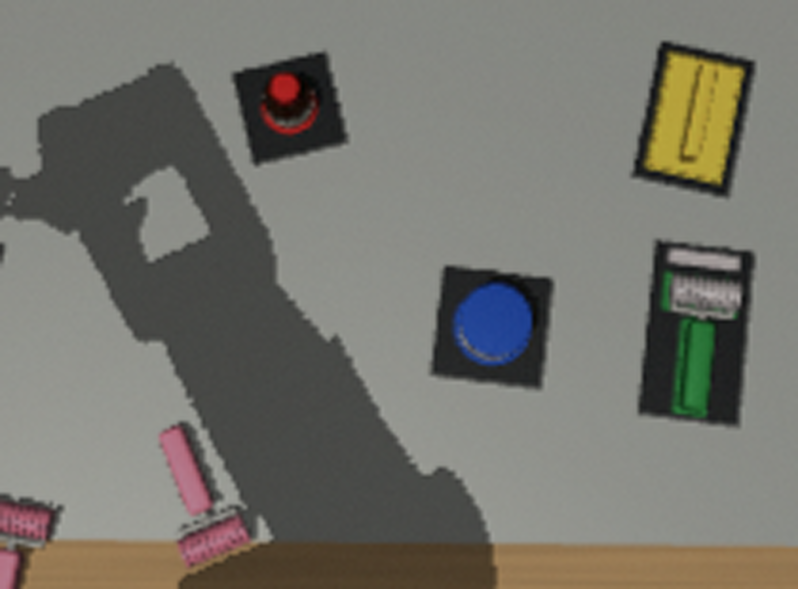

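View pics/c9.png

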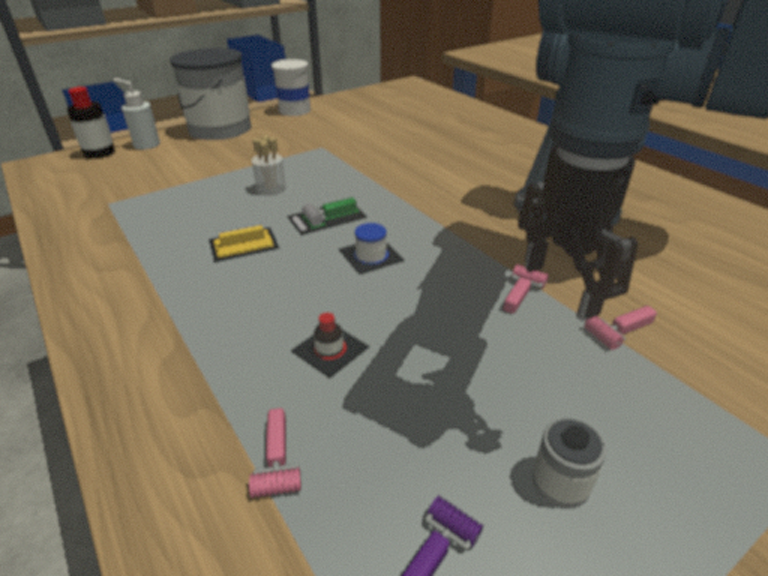

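All four things are on their pads: cap (286,88), tub lid (493,322), spreader (693,118) and roller (695,340). The pot and can look undisturbed. One numeric check before handing in.

Run:
```python
from h import *
c=load('top4'); hsv=cv2.cvtColor(c['color'],cv2.COLOR_RGB2HSV)
def seg(nm,box,lo,hi,z,t):
    u0,v0,u1,v1=[int(round(b/3.8+o)) for b,o in zip(box,(155,130,155,130))]
    m=cv2.inRange(hsv[v0:v1,u0:u1],np.array(lo),np.array(hi))
    n,l,s,ce=cv2.connectedComponentsWithStats(m); k=1+np.argmax(s[1:,4]); p=px2w(c,*(ce[k]+[u0,v0]),z)[:2]
    print(nm,s[k,4],p.round(4),'err mm',((p-t)*1000).round(1))
seg('tub',(440,270,550,362),(100,90,40),(130,255,255),.056,[.456,-.0875])
seg('cap',(265,65,310,103),(0,120,110),(8,255,255),.066,[.647,.089])
f=lambda u,v,z:px2w(c,u/3.8+155-.4,v/3.8+130-.4,z)[:2]
A,B=f(709,63,.034),f(691,160,.034); A2,B2=f(700,63,.034),f(683,160,.034); print('rib left edge',A2,B2)
print('spreader blade/pad yellow corners view only; can',px2w(c,184/1.56,290/1.56,.09)[:2])
for n in('top0','top4'):
    im=load(n)['color'].astype(int); globals()[n]=im
d=np.abs(globals()['top4']-globals()['top0']).sum(2)
print('pot diff',d[185:218,385:422].mean(),'can diff',d[172:200,105:133].mean())
crop('top4',318,135,358,185,12,'c10')
```

```text
tub 356 [ 0.4537 -0.0853] err mm [-2.3  2.2]
cap 40 [0.6476 0.089 ] err mm [0.6 0. ]
rib left edge [ 0.68032534 -0.26488626] [ 0.5951799  -0.24823141]
spreader blade/pad yellow corners view only; can [0.53421815 0.42876435]
pot diff 32.288288288288285 can diff 130.29336734693877
```

View pics/c10.png

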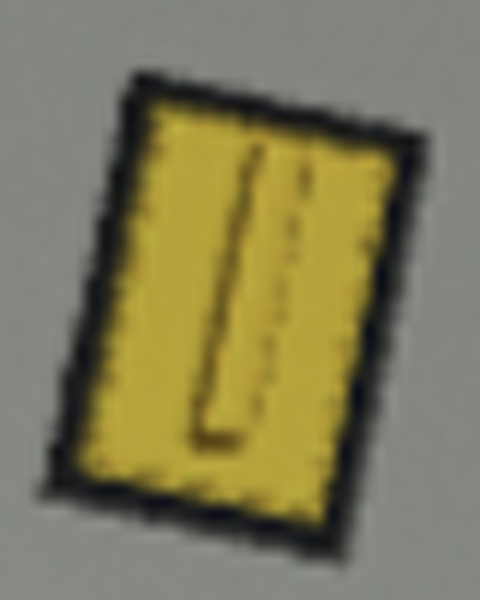

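The spreader lies square, with its rib from (258,150) to (200,430) parallel to the pad edges. The can's top-view difference comes from the arm standing over it; in the scene view it is at the same pixels as before, (379,307). Handing in.

```bash
python3 -c "
from bench import ctrl
print(ctrl.hand_in())"
```

```text
the job is handed in; nothing more can be done
None
```

All four things are on their own pads, and I handed the job in at about 30 s of the 112 s allowed.

The last camera checks against the measured outline places:

| Thing | Result |
|---|---|
| Roller | about 2 mm short along the outline and about 0 mm across (measured just after placing); head at the outline's head |
| Spreader | by eye, square inside the yellow rectangle; centring not measured after release |
| Tub | about 3 mm off centre, upright |
| Bottle | about 1 mm off centre, upright |

- **Bystanders:** The brush pot looked unmoved, but I measured it only roughly. My top-view comparison for the can was no use, because it showed a large difference, probably the arm standing over the can. In the scene view the can stands at the same pixels as at the start.
- **Forces:** The largest wrist force read at the end of any move was about 7 N, and the arm was clear of everything at hand-in.

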